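# Push the nozzle box up the rack ramp

### The job

Two sheet-metal boxes stand at the foot of a two-lane rack. Push the box that holds the torch nozzle up its ramp until its trailing edge has dropped behind the lip at the top and it lies flat on the sunken bed, with the nozzle still in it. Slide it, never lift it clear of the rack, and leave the empty box where it is.

Things in the scene. Friction and masses are not known exactly. Their poses are not given: they have to be found in the camera images.
- rack: Fixed grey two-lane rack, 331 x 156 mm. Origin: on the table, mid entry edge; x level, up the lanes; y left; z up. Along x: level deck 0-120 mm at z 6; straight ramp to a crest at x 220, z 30; there an upright lip down to a level bed at z 20, x 220-326; end wall to x 331, z 46. Lane centres y -38 and +38, 72 wide between 4 mm rails about 12 high over deck and ramp, tops at z 42 by the bed.
- nozzle_box: Open-topped box of bare sheet metal, 90 mm long (x, along its lane), 64 wide (y), 30 high, walls and floor 3 mm, about 0.2 kg; the one with the nozzle in it. It stands on the entry deck of one of the lanes, on either side, about 4 mm clear of the rails; its x axis points up the ramp within a few degrees. Origin: centre of its underside, z up.
- empty_box: The second box, the same in shape and size, empty, on the entry deck of the other lane. Same origin and axes.
- nozzle: Copper-coloured torch nozzle, a spattered tube 66 mm long and 25 mm in diameter, lying loose lengthwise in the nozzle box. Origin: middle of its underside; its y axis runs along the tube.
Things that resemble listed ones, but are neither listed nor needed, are in the scene too. What is shaped like the nozzle but green is not meant.

How it is judged:
On the way:
1. the nozzle box is on the ramp, tilted nose up, sliding between its rails (x of nozzle_box in the frame of rack between 0.11 and 0.215 m and z of nozzle_box in the frame of rack below 0.045 m and angle between nozzle_box's own z axis and vertical above 0.1 rad), for 0.1 s.
At the end, for the whole second after the job is handed in: The nozzle box lies at rest and level within 5 degrees on the bed between the lip and the end wall (its centre 257 to 290 mm along the rack, its underside at 13 to 26 mm), and the nozzle lies in it (x of nozzle_box in the frame of rack between 0.257 and 0.29 m and z of nozzle_box in the frame of rack between 0.013 and 0.026 m and angle between nozzle_box's own z axis and vertical below 0.09 rad and linear speed of nozzle_box below 0.02 m/s and x of nozzle in the frame of nozzle_box between -0.042 and 0.042 m and y of nozzle in the frame of nozzle_box between -0.03 and 0.03 m and z of nozzle in the frame of nozzle_box between -0.003 and 0.02 m); the robot touches nothing.
It fails at once if the nozzle box is lifted clear of the rack (its underside centre more than 50 mm above the table) (z of nozzle_box in the frame of rack above 0.05 m).
It fails at once if the empty box is moved more than 20 mm (distance of empty_box from where it was at the start of the episode above 0.02 m).
It also fails if it takes over 38 s, if anything falls off the work surface, if the arm or the gripper's body presses on something with over 40 N, if the wrist force passes 120 N, or if a joint passes its speed limit or range.

### The arm

A 6-joint arm with a two-finger parallel gripper is mounted at the origin on a cart in front of the work surface, level with it; the furniture and walls round the work are solid. World frame = base frame: x ahead of the robot, y to its left, z up, the work surface at z = 0. Lengths are in m, angles in rad, forces in N, time in s.
With the tool pointing down it reaches from about 0.35 to 0.85 m from the base axis. Payload 8.1 kg.
Tool frame: the origin (TCP) lies between the finger pads; the fingertips stand 11 mm ahead of it and the grasp point (between the pads) lies 8 mm behind it (robot.tips_ahead is the distance from the TCP to the fingertips, in m); z points along the fingers, y is the line along which they close (so a half turn about z gives the same grasp; the last joint's range is limited). The gripper opens to 93 mm and grips with 3 to 60 N. Pads are 15 mm wide; open, the fingers measure 128 mm over their backs; the gripper's body (75 mm by 188 mm) begins 65 mm behind the grasp point.
Start: joints at [1.174, 0.13, 1.488, -0, 1.523, -0.085], TCP at [0.184, 0.571, 0.23] pointing down, gripper open.
Joint ranges: [-2.96, 2.96], [-0.89, 2.26], [0.02, 2.5], [-1.34, 4.48], [0, 2.73], [-2.66, 2.66]. Speed limits (rad/s): [2.39, 2.39, 2.79, 3.14, 3.14, 3.14].

### API

Orientations are given as a rotation vector (axis times angle).
In Python, from plant import robot gives the robot as it stands. The module is installed in compiled form; this text tells all that it offers.
- The arm moves only by the tool move_arm, never from a script. Its argument "deltas" is one flat list of numbers, 7 for each row, row after row: the shift along the tool's x, y, z in m, then the turn, a rotation vector about the tool's x, y, z in rad, then the opening, from 0 (shut) to 1 (fully open). A call has 1 to 12 rows; each row is the pose to reach, as a shift and turn from the pose commanded when the call began, along the tool's axes at that moment; what a row does not reach only later rows make up. A row lasts 1/8 s, in which the tool goes at most 62.5 mm and 10.7 degrees, less where a joint would pass 70% of its speed; a pose out of reach is approached as far as the arm can. A call with a gripper value outside its range is refused whole. The fingers move at their own pace and stop on an object; "squeeze" is the grip in N (left out, the last holds). Time passes only in rows, so rows that repeat a pose let the fingers close. It gives the time, the measured TCP pose, the force, the opening and the grip force at its end, in the units of the state.
- robot.read_state(): the state, without advancing time (a new reading comes with each control period).
- robot.read_camera(name): name is "scene" or "top" or "wrist"; returns (picture, depth): 420x560x3 uint8, red, green, blue; 420x560 float32, m along the optical axis (not along the pixel's ray), 0 where there is no reading.
- robot.camera_model(name): a dict with "K" (3x3 intrinsics, pixels), "k1" (the pictures are not rectified: a ray, as slopes to the right and down, at radius r is drawn at 1 + k1 r^2 times it, then the intrinsics apply), "R" (3x3) and "t" (3): a world point X has camera coordinates R X + t; the wrist camera has in their place "tool_from_camera" (4x4, takes a point from camera to tool coordinates, whose origin is the TCP and whose axes are the flange's). Camera axes: x right, y down, z forward; pixel columns grow to the right and rows downward; lengths in m; the calibration is good to about 2 mm. A picture is of the moment at which its call begins: read the wrist's pose just before it. camera_model takes no time and is no camera call.
- robot.close_job(): hands the job in; it is judged then, once.
Trained networks look in the newest picture that a camera, given by its name, has taken for a name from the list of things; names that differ only in an ending like _2 or _b are one class to them, and where a whole thing is asked for, a point or a joint stands for the part that bears it (a point fixed in the world has none). Each returns a list of dicts, best first, with "confidence" (0 to 1); they miss things now and then, are a little off and sometimes report something else, mostly with a low value. They report only what shows in the picture. A call takes as long as a camera call. They do not tell look-alikes from the thing itself.
- robot.recognise(camera, label): "uv" ([column, row] in pixels, amid what is visible of it).
The state is a dict: "t": time; "q": joint angles; "dq": joint speeds; "joint_torque": joint torques, N m; "tool_pos": TCP position; "orientation": TCP orientation; "force": force on the tool from outside, world axes, zero at the start; "wrist_torque": the same for the moment, N m; "opening": finger opening in m; "gripper_force": force on a finger pad.
Only numpy, scipy, OpenCV 4.12 (cv2) and the standard library are available. Lean on these libraries where they do the work, as an engineer would, in place of code of your own. Each camera call takes 0.05 s, during which the arm holds its last target. There are 200 camera calls.

## Working session

There is one attempt and no reset: what is moved stays moved. The work goes in short steps, Python scripts to look and compute and a tool call to move; the robot and the scene stay as the last step left them, time stands still between calls to the robot, and variables do not carry over. Pictures are saved under pics/ and viewed, at most 10 in all, crops included, and the job is handed in when it is done.

Besides the shell and the picture viewer there is one more tool, called after ">>>" as a command line: name --argument value ..., lists and objects as JSON in quotes. move_arm: Moves the arm, as the interface text tells. Its arguments: {"type":"object","properties":{"deltas":{"type":"array","items":{"type":"number"}},"squeeze":{"type":"number"}},"required":["deltas"]}

```bash
mkdir -p pics; cat > h.py <<'E'
import numpy as np, cv2
from plant import robot
from scipy.spatial.transform import Rotation as Ro
def snap(n,f):
    im,d=robot.read_camera(n); cv2.imwrite('pics/'+f,im[:,:,::-1]); np.save('/tmp/%s.npy'%n,d); return im,d
def cloud(n,d):
    m=robot.camera_model(n);K=m['K'];h,w=d.shape
    u,v=np.meshgrid(np.arange(w),np.arange(h))
    a=(u-K[0][2])/K[0][0];b=(v-K[1][2])/K[1][1];x,y=a.copy(),b.copy()
    for _ in range(8):
        s=1+m['k1']*(x*x+y*y);x,y=a/s,b/s
    P=np.dstack([x*d,y*d,d])
    if 'R' in m: return (P-np.array(m['t']))@np.array(m['R'])
    T=np.array(m['tool_from_camera']);s=robot.read_state()
    P=P@T[:3,:3].T+T[:3,3]
    return P@Ro.from_rotvec(s['orientation']).as_matrix().T+s['tool_pos']
E
python3 - <<'E'
from h import *
for n in('top','scene'):
    im,d=snap(n,n+'1.png');P=cloud(n,d)
    for l in('rack','nozzle_box','empty_box','nozzle'):
        for r in robot.recognise(n,l)[:4]:
            u,v=map(int,r['uv']);print(n,l,r['confidence'],u,v,P[v,u].round(3),im[v,u])
s=robot.read_state();print(s['t'],s['tool_pos'],s['orientation'],robot.tips_ahead)
a=cv2.imread('pics/top1.png');b=cv2.imread('pics/scene1.png')
E
```

```text
top nozzle_box 0.85 314 251 [ 0.547 -0.001  0.011] [205 210 198]
top empty_box 0.96 310 217 [0.615 0.004 0.009] [203 206 195]
top nozzle 0.68 310 260 [0.529 0.009 0.032] [129  77  53]
top nozzle 0.62 187 146 [0.763 0.246 0.027] [ 49 147  69]
scene rack 0.96 261 235 [0.583 0.171 0.02 ] [135 134 131]
scene nozzle_box 0.75 344 218 [0.534 0.007 0.031] [156 139 126]
scene empty_box 0.81 318 198 [ 0.639 -0.005  0.011] [183 182 173]
scene nozzle 0.65 192 199 [0.757 0.245 0.023] [ 54 148  74]
scene nozzle 0.52 346 220 [0.526 0.009 0.033] [143  90  62]
0.5 [0.18402942 0.57105693 0.22960175] [-4.87792454e-01 -3.10349028e+00  1.36165070e-04] 0.011
```

View pics/top1.png

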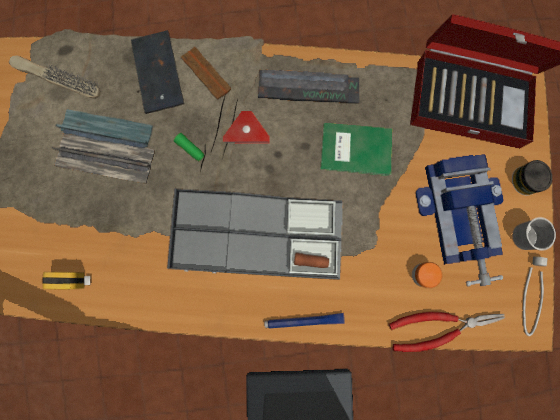

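View pics/scene1.png

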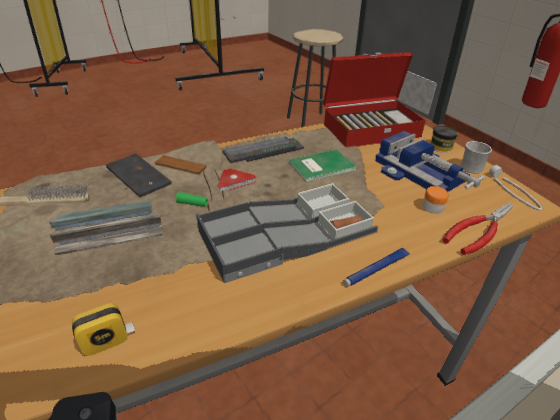

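The candidates are the copper tube in the near-lane box at top (310,260) and the green look-alike at (188,147), lying loose on the mat. The brown bar at (205,72) and the orange cap at (429,274) are clearly other things. I choose the copper one. The other box, at (310,217), is empty. The ramp runs to the left in the image, which is world +y. Next I'll measure the rack and box, with a crop as a check.

```bash
python3 - <<'E'
from h import *
im=cv2.imread('pics/top1.png');d=np.load('/tmp/top.npy');P=cloud('top',d)
cv2.imwrite('pics/crop.png',cv2.resize(im[180:290,160:350],None,fx=4,fy=4,interpolation=cv2.INTER_CUBIC))
Q=P[180:290,160:350].reshape(-1,3)
# rack footprint: table-free points
S=Q[(Q[:,2]>.008)&(Q[:,2]<.06)]
r=cv2.minAreaRect((S[:,:2]*1000).astype(np.float32));print('all',r)
W=Q[(Q[:,2]>.025)&(Q[:,1]<.08)]
for nm,lo,hi in(('near',.45,.572),('far',.572,.7)):
    w=W[(W[:,0]>lo)&(W[:,0]<hi)];print(nm,len(w),cv2.minAreaRect((w[:,:2]*1000).astype(np.float32)),w.min(0),w.max(0),np.median(w[:,2]))
for u in range(165,350,6): print(u,P[250,u].round(3), P[268,u].round(3))
s=robot.read_state();print(Ro.from_rotvec(s['orientation']).as_matrix().round(4))
E
```

```text
all ((597.7362060546875, 124.28665161132812), (363.5267639160156, 186.3733367919922), 85.3893051147461)
near 692 ((535.8251953125, 2.7228622436523438), (89.03804016113281, 65.81407165527344), 85.27182006835938) [ 0.5007509 -0.0435686  0.0250155] [0.56998395 0.04875088 0.04064813] 0.03352218764563161
far 343 ((609.7149658203125, 22.136947631835938), (125.32235717773438, 80.48204040527344), 81.74922180175781) [ 0.57200495 -0.0414368   0.02502609] [0.65853171 0.07865629 0.04097246] 0.03633342491901303
165 [ 0.558  0.297 -0.003] [0.522 0.296 0.   ]
171 [0.555 0.273 0.046] [0.521 0.274 0.042]
177 [0.556 0.267 0.02 ] [0.52  0.263 0.039]
183 [0.555 0.255 0.021] [0.52  0.251 0.043]
189 [0.555 0.244 0.02 ] [0.52  0.243 0.022]
195 [0.555 0.232 0.02 ] [0.52  0.231 0.023]
201 [0.555 0.22  0.02 ] [0.52  0.22  0.019]
207 [0.554 0.208 0.02 ] [0.519 0.208 0.02 ]
213 [0.554 0.196 0.019] [0.519 0.197 0.021]
219 [0.554 0.185 0.021] [0.519 0.185 0.02 ]
225 [0.553 0.173 0.021] [0.519 0.173 0.022]
231 [0.552 0.16  0.032] [0.518 0.161 0.028]
237 [0.552 0.149 0.028] [0.518 0.15  0.027]
243 [0.552 0.138 0.02
[... 215 characters left out ...]
 0.013] [0.516 0.081 0.011]
279 [0.551 0.068 0.006] [0.516 0.069 0.009]
285 [0.551 0.056 0.006] [0.516 0.057 0.009]
291 [0.549 0.045 0.037] [0.515 0.047 0.038]
297 [0.55  0.032 0.009] [0.515 0.034 0.012]
303 [0.55  0.021 0.01 ] [0.514 0.022 0.008]
309 [0.549 0.009 0.01 ] [0.514 0.01  0.008]
315 [ 0.549 -0.003  0.008] [ 0.514 -0.002  0.008]
321 [ 0.549 -0.015  0.009] [ 0.513 -0.014  0.008]
327 [ 0.548 -0.027  0.01 ] [ 0.513 -0.025  0.01 ]
333 [ 0.548 -0.039  0.009] [ 0.513 -0.037  0.01 ]
339 [ 0.548 -0.051  0.007] [ 0.512 -0.049  0.006]
345 [ 0.547 -0.063  0.004] [ 0.512 -0.062  0.   ]
[[-9.518e-01  3.068e-01 -0.000e+00]
 [ 3.068e-01  9.518e-01 -1.000e-04]
 [-0.000e+00 -1.000e-04 -1.000e+00]]
```

View pics/crop.png

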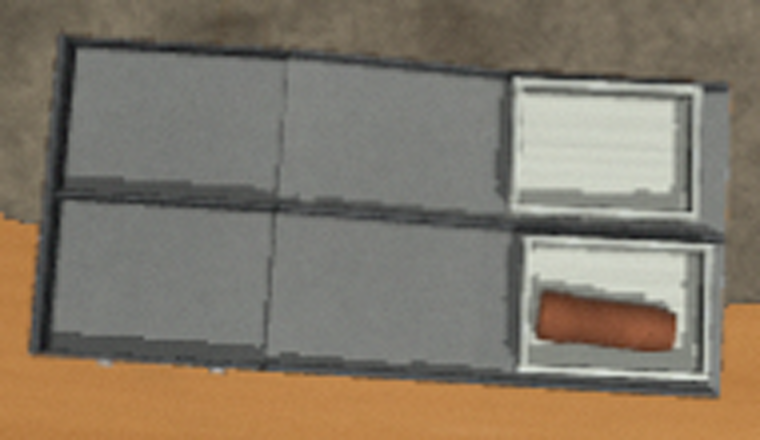

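The crop confirms the copper tube at crop (606,322) in the near-lane box. The box's trailing edge is at crop x≈708, the crest line at x≈270 and the end wall at x≈45. The far box is empty. Next I'll get the lane direction.

```bash
cat >> h.py <<'E'
def pix(n,u,v,z):
    m=robot.camera_model(n);K=np.array(m['K'])
    x,y=cv2.undistortPoints(np.array([[[u,v]]],float),K,np.array([m['k1'],0,0,0,0.]))[0,0]
    R=np.array(m['R']);c=-R.T@m['t'];r=R.T@[x,y,1];return c+r*(z-c[2])/r[2]
E
python3 - <<'E'
from h import *
f=lambda u,v,z:pix('top',160+(u-1.5)/4,180+(v-1.5)/4,z)
c=[f(63,38,.046),f(33,353,.046),f(718,395,.018),f(727,87,.018)]
for p in c:print('rack',p.round(4))
k=[f(523,238,.036),f(720,240,.036),f(710,380,.036),f(517,370,.036)]
for p in k:print('box',p.round(4))
O=(c[2]+c[3])/2;E=(c[0]+c[1])/2
ax=E-O;ax[2]=0;print('len',np.hypot(*ax[:2]));ax/=np.linalg.norm(ax);print('entry',O,'ax',ax,np.degrees(np.arctan2(ax[1],ax[0])))
w=c[0]-c[1];print('endwall dir',np.degrees(np.arctan2(w[1],w[0])), np.linalg.norm(w))
y=np.array([-ax[1],ax[0],0]);print('lane start',O+.038*y,'crest',O+.22*ax+.038*y)
print('nozzle box center in rack',(np.mean(k,0)-O)@ax,(np.mean(k,0)-O)@y)
# desired tool: z down, tool x = ax
R=np.column_stack([ax,np.cross([0,0,-1],ax),[0,0,-1]])
s=robot.read_state();R0=Ro.from_rotvec(s['orientation'])
print((R0.inv()*Ro.from_matrix(R)).as_rotvec(), (R0.inv()*Ro.from_matrix(R@np.diag([-1,-1,1]))).as_rotvec())
for q,z in((-.035,.1),):
    T=O+q*ax+.038*y;T[2]=z;print('target',T,R0.inv().apply(T-s['tool_pos']))
E
```

```text
rack [0.6719 0.2651 0.046 ]
rack [0.5209 0.2792 0.046 ]
rack [ 0.492 -0.047  0.018]
rack [ 0.643 -0.059  0.018]
box [0.5698 0.0457 0.036 ]
box [ 0.5659 -0.0488  0.036 ]
box [ 0.4995 -0.0409  0.036 ]
box [0.5072 0.0507 0.036 ]
len 0.32641290284831725
entry [ 0.56751372 -0.05298751  0.018     ] ax [0.08845844 0.99607987 0.        ] 84.92507152061143
endwall dir -5.321014941207115 0.15166100049811412
lane start [ 0.52966268 -0.04962609  0.018     ] crest [0.54912354 0.16951149 0.018     ]
nozzle box center in rack 0.05164885550528168 0.03659707444368657
[-6.45910128e-05  6.77810426e-05  1.34757054e+00] [-7.20482595e-05 -6.86573985e-05 -1.79402211e+00]
target [ 0.52656664 -0.08448888  0.1       ] [-0.52712288 -0.51884523  0.1296525 ]
```

>>> move_arm --deltas '[-0.527, -0.519, 0, 0, 0, 1.348, 0, -0.527, -0.519, 0, 0, 0, 1.348, 0, -0.527, -0.519, 0, 0, 0, 1.348, 0, -0.527, -0.519, 0, 0, 0, 1.348, 0, -0.527, -0.519, 0, 0, 0, 1.348, 0, -0.527, -0.519, 0, 0, 0, 1.348, 0, -0.527, -0.519, 0, 0, 0, 1.348, 0, -0.527, -0.519, 0, 0, 0, 1.348, 0, -0.527, -0.519, 0, 0, 0, 1.348, 0, -0.527, -0.519, 0, 0, 0, 1.348, 0, -0.527, -0.519, 0, 0, 0, 1.348, 0, -0.527, -0.519, 0, 0, 0, 1.348, 0]'

```text
t: 2.0
tool_pos: [0.5272, -0.087, 0.2298]
orientation: [2.319, 2.119, 0.001]
force: [0.7, 0.4, -0.7]
opening: 0.0008
gripper_force: 0.0
```

>>> move_arm --deltas '[0, 0, 0.06, 0, 0, 0, 0, 0, 0, 0.12, 0, 0, 0, 0, 0, 0, 0.16, 0, 0, 0, 0, 0, 0, 0.19, 0, 0, 0, 0, 0, 0, 0.202, 0, 0, 0, 0, 0, 0, 0.202, 0, 0, 0, 0]'

```text
t: 2.75
tool_pos: [0.5261, -0.0845, 0.0274]
orientation: [-2.317, -2.12, 0.001]
force: [0.3, 0.1, -0.3]
opening: 0.0007
gripper_force: 0.0
```

```bash
cat >> h.py <<'E'
O=np.array([.5673,-.0555,0]);AX=np.array([.0885,.9961,0]);AY=np.array([-.9961,.0885,0])
def tr(p): p=np.asarray(p)-O; return np.array([p@AX,p@AY,p[2]]).round(4)
E
python3 - <<'E'
from h import *
im,d=snap('top','top2.png')
cv2.imwrite('pics/crop2.png',cv2.resize(cv2.imread('pics/top2.png')[180:290,180:370],None,fx=4,fy=4))
s=robot.read_state();print(s['t'],tr(s['tool_pos']),s['force'],tr(O+Ro.from_rotvec(s['orientation']).as_matrix()[:,0]))
E
```

```text
2.8 [-0.0326  0.0375  0.0286] [-0.17673073 -0.51170868 -0.01260396] [ 1.e+00 -4.e-04 -1.e-04]
```

View pics/crop2.png

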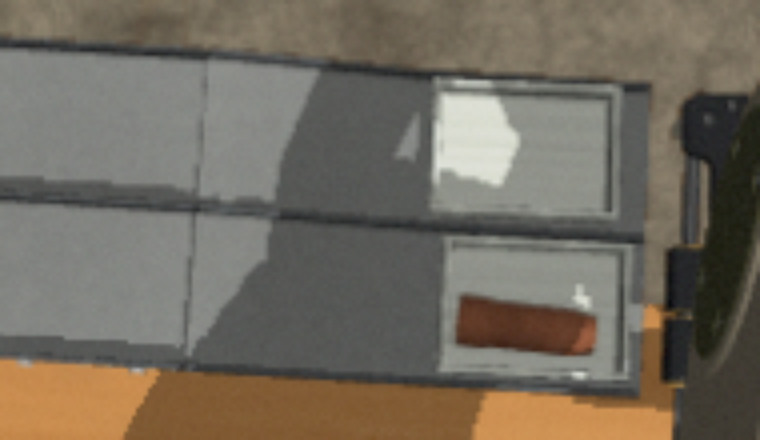

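The fingers are at crop (683,315), centred behind the nozzle box, whose trailing edge is at crop x≈630. Pushing along tool x.

>>> move_arm --deltas '[0.012, 0, 0, 0, 0, 0, 0, 0.024, 0, 0, 0, 0, 0, 0, 0.034, 0, 0, 0, 0, 0, 0, 0.044, 0, 0, 0, 0, 0, 0, 0.054, 0, 0, 0, 0, 0, 0, 0.064, 0, 0, 0, 0, 0, 0, 0.074, 0, 0, 0, 0, 0, 0, 0.084, 0, 0, 0, 0, 0, 0, 0.094, 0, 0, 0, 0, 0, 0, 0.104, 0, 0, 0, 0, 0, 0, 0.11, 0, 0, 0, 0, 0, 0, 0.11, 0, 0, 0, 0, 0, 0]'

```text
t: 4.3
tool_pos: [0.5359, 0.0259, 0.0273]
orientation: [-2.317, -2.121, -0.0]
force: [-0.5, -0.0, 0.5]
opening: 0.0007
gripper_force: 0.0
```

```bash
python3 - <<'E'
from h import *
im,d=snap('top','top3.png');snap('scene','s3.png')
a=cv2.resize(cv2.imread('pics/top3.png')[180:290,160:350],None,fx=4,fy=4)[:290*2]
cv2.imwrite('pics/c3.png',a)
b=cv2.resize(cv2.imread('pics/s3.png')[150:290,180:390],None,fx=3.6,fy=3.6);cv2.imwrite('pics/c3s.png',b)
s=robot.read_state();print(s['t'],tr(s['tool_pos']),s['force'])
E
```

```text
4.4 [0.0778 0.0385 0.0273] [-0.56409962  0.50260424  0.05455313]
```

View pics/c3.png

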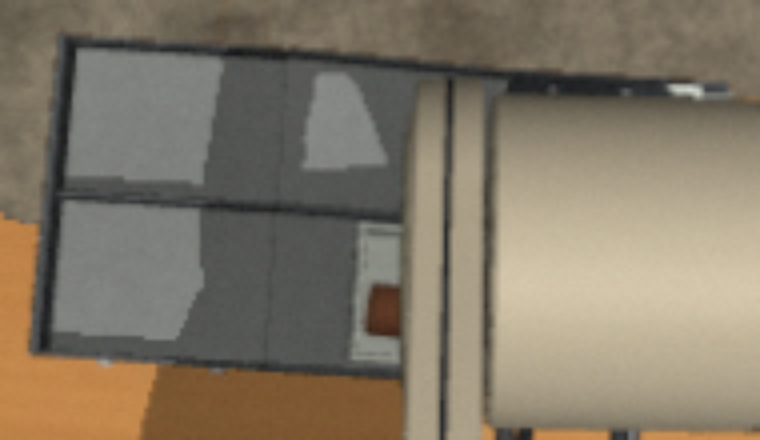

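The box is tilting up the ramp between its rails, its nose at crop x≈358 and the nozzle at (385,310) still inside. I'll continue up the ramp, raising the tool with the slope.

>>> move_arm --deltas '[0.01, 0, 0, 0, 0, 0, 0, 0.022, 0, 0, 0, 0, 0, 0, 0.034, 0, -0.001, 0, 0, 0, 0, 0.046, 0, -0.003, 0, 0, 0, 0, 0.058, 0, -0.006, 0, 0, 0, 0, 0.069, 0, -0.009, 0, 0, 0, 0, 0.08, 0, -0.012, 0, 0, 0, 0, 0.09, 0, -0.014, 0, 0, 0, 0, 0.1, 0, -0.017, 0, 0, 0, 0, 0.11, 0, -0.019, 0, 0, 0, 0, 0.118, 0, -0.021, 0, 0, 0, 0, 0.12, 0, -0.022, 0, 0, 0, 0]'

```text
t: 5.9
tool_pos: [0.5466, 0.1453, 0.0495]
orientation: [-2.317, -2.121, 0.0]
force: [0.2, -1.4, -0.4]
opening: 0.0005
gripper_force: 0.5
```

```bash
python3 - <<'E'
from h import *
snap('scene','s4.png')
b=cv2.resize(cv2.imread('pics/s4.png')[150:290,180:390],None,fx=3.6,fy=3.6);cv2.imwrite('pics/c4s.png',b)
s=robot.read_state();print(s['t'],tr(s['tool_pos']),s['force'])
E
```

```text
5.95 [0.1981 0.0382 0.0496] [ 0.41035633 -0.26951577  0.45978603]
```

View pics/c4s.png

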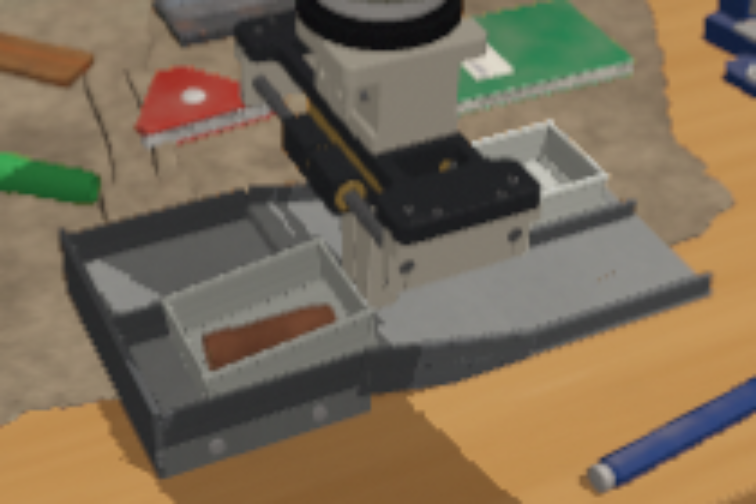

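The box has tipped over the crest, with its nose on the bed (crop ~(195,340)), its trailing edge near the crest (375,310) and the nozzle inside. I'll push the last 21 mm, then back off and rise.

>>> move_arm --deltas '[0.008, 0, 0, 0, 0, 0, 0, 0.014, 0, 0, 0, 0, 0, 0, 0.019, 0, 0, 0, 0, 0, 0, 0.022, 0, 0, 0, 0, 0, 0, 0.022, 0, 0, 0, 0, 0, 0, 0.01, 0, 0, 0, 0, 0, 0, -0.01, 0, -0.01, 0, 0, 0, 0, -0.03, 0, -0.06, 0, 0, 0, 0, -0.05, 0, -0.12, 0, 0, 0, 0, -0.1, 0, -0.15, 0, 0, 0, 0, -0.15, 0, -0.15, 0, 0, 0, 0, -0.2, 0, -0.15, 0, 0, 0, 0]'

```text
t: 7.45
tool_pos: [0.5288, -0.0576, 0.2015]
orientation: [2.317, 2.118, 0.002]
force: [-0.0, 0.3, -0.7]
opening: 0.0003
gripper_force: 0.0
```

```bash
python3 - <<'E'
from h import *
snap('scene','s5.png');im,d=snap('top','t5.png')
b=cv2.resize(cv2.imread('pics/s5.png')[150:290,180:390],None,fx=3.6,fy=3.6)
a=cv2.resize(cv2.imread('pics/t5.png')[180:290,160:350],(756,438))[100:,:] 
cv2.imwrite('pics/c5.png',b);cv2.imwrite('pics/c5t.png',a)
P=cloud('top',d);Q=P[180:290,160:350].reshape(-1,3)
q=np.array([tr(p) for p in Q]);m=(q[:,2]>.044)&(q[:,2]<.058)&(q[:,0]>.2)&(q[:,0]<.322)&(q[:,1]>.002)
q=q[m];print(len(q),q[:,0].min(),q[:,0].max());
for lo in(.21,.24,.27,.3):
  k=q[(q[:,0]>lo)&(q[:,0]<lo+.03)];print(lo,len(k),np.median(k[:,2]))
s=robot.read_state();print(s['t'],tr(s['tool_pos']),s['force'])
E
```

```text
606 0.2226 0.3219
0.21 87 0.0506
0.24 127 0.0478
0.27 202 0.0475
0.3 188 0.04945
7.55 [-0.0083  0.0385  0.2007] [-0.51680283  0.39536336  0.05027585]
```

View pics/c5.png

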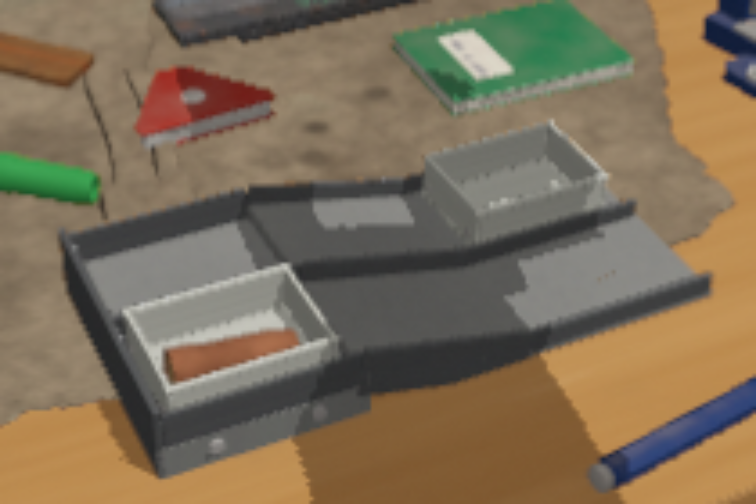

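View pics/c5t.png

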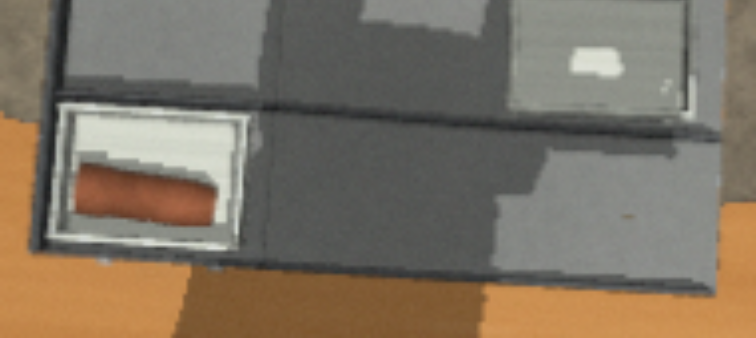

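The box lies flat on the bed: its rim is at z≈50 mm front and rear. Its trailing edge at crop x≈245 is past the crest at x≈268. The nozzle is inside, the empty box has not moved, and the arm is clear. Handing in.

```bash
python3 -c "
from plant import robot;print(robot.close_job())"
```

```text
the job is handed in; nothing more can be done
None
```

The nozzle box was pushed up its ramp and lies flat behind the lip on the bed with the nozzle in it; the empty box shows no movement, the arm is clear, and the job was handed in at about 7.6 s, with no verdict returned.

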